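# Hang the dipper in the rest notch of the tub rim

### The job

Put the steel dipper away: pick it up by its black grip, hang its hook over the orange front rim of the white tub with the cup inside the tub, and slide it along the rim until the hook has dropped fully into the rest notch and hangs there by itself, upright. Feel your way gently, never force the hook on the rim, and leave the mug, the glass and the tin alone.

Things in the scene. Friction and masses are not known exactly. Their poses are not given: they have to be found in the camera images.
- dipper: Loose steel dipper, 0.08 to 0.17 kg, 147 mm high, starts upright on its cup. Origin: middle of the cup's underside; z up the handle, x from handle to cup, hook to -x. Cup 44 mm across, 42 mm high, centred on the origin. Handle at x = -20 mm; its top, 95 to 147 mm up, is a black grip 10 mm thick (x) and 16 mm wide (y); grip it across y from above
- dipper_hook (a point): Where the hook bears on the rim: middle of the flat underside of its bridge, (-31, 0, 95) mm in the dipper's frame, same axes. The bridge is 14 mm wide (y), 5 mm thick; a 4 mm thick prong hangs 17 mm below it; the throat between prong and handle is 16 mm wide in x. The hook may be bent by a push of over 25 N
- dipper_grip (a point): Point inside the black grip to take hold of: (-20, 0, 129) mm in the dipper's frame, 18 mm below the grip's top, 34 mm above the hook's underside; same axes
- tub: White open tub, fixed, 130 x 220 x 112 mm, walls 4 mm. Origin: middle of its underside; x from front (orange-rimmed) to back wall, y along the front wall, z up. Astride the front wall sits an orange rest strip, 160 mm long, 9 mm thick; its top is a rigid level round bar, 120 mm above the worktop, with one gap in it, the rest notch
- tub_rim (a point): Middle of the front wall at the height of the strip's top: (-63, 0, 120) mm in the tub's frame, same axes. The strip's place along the wall differs: its notch's middle is anywhere from -25 to +25 mm in y from here; not measured, feel or see it. Notch: 27 mm wide at the top, round shoulders, 18 mm below, flat floor 7 mm deep. The strip stays put unless forced
- mug_2: White mug, loose bystander, 82 x 112 x 94 mm, origin: middle of its underside
- glass_1: Clear drinking glass, loose bystander, 76 mm across, 86 mm high, origin: middle of its underside
- tin_1: Tin with a paper wrap, loose bystander, 75 mm across, 58 mm high, origin: middle of its underside
Not all that is in view belongs to the job. What is shaped like the dipper but green is not meant.

How it is judged:
By the outcome, as a careful person would: the job done as asked, in the order asked, and still so for the second after the job is handed in, with the robot touching nothing.
It also fails if it takes over 58 s, if anything falls off the work surface, if the arm or the gripper's body presses on something with over 40 N, if the wrist force passes 120 N, or if a joint passes its speed limit or range.

### The arm

A 6-joint arm with a two-finger parallel gripper is mounted at the origin on a cart in front of the work surface, level with it; the furniture and walls round the work are solid. World frame = base frame: x ahead of the robot, y to its left, z up, the work surface at z = 0. Lengths are in mm, angles in rad, forces in N, time in s.
With the tool pointing down it reaches from about 375 to 925 mm from the base axis. Payload 5.7 kg.
Tool frame: the origin (TCP) lies on the centre line of the jaws, within the pads' length; the fingertips stand 25 mm ahead of it and the grasp point (between the pads) lies 6 mm ahead of it (tips_ahead is the distance from the TCP to the fingertips, in mm); z points along the fingers, y is the line along which they close (so a half turn about z gives the same grasp; the last joint's range is limited). The gripper opens to 85 mm and grips with 20 to 120 N. Pads are 22 mm wide; open, the fingers measure 114 mm over their backs; the gripper's body (76 mm by 85 mm) begins 54 mm behind the grasp point. The pads swing forward as they close: fully open they stand 13 mm farther back than shut.
Start: joints at [-1.424, 0.359, 1.51, -0, 1.272, -0.115], TCP at [155.278, -579.53, 256.267] pointing down, gripper open.
Joint ranges: [-2.97, 2.97], [-1.01, 2.36], [0.21, 2.38], [-0.96, 4.11], [0.2, 2.71], [-2.98, 2.98]. Speed limits (rad/s): [2.39, 2.39, 3.14, 3.14, 3.14, 3.14].

### API

Orientations are given as a 3x3 rotation matrix whose columns are the frame's x, y, z axes.
In Python, from cell import * gives the robot as it stands.
- The arm moves only by the tool step_arm, never from a script. Its arguments are lists of equal length, an entry for each row: "travel": the shift along the tool's x, y, z scaled (see below), a list of three; "rotation": the turn, a rotation vector about the tool's x, y, z scaled (see below), a list of three; "jaw": the finger opening in mm, from 0 to 85.4. A call has 1 to 20 rows; each row shifts and turns the commanded pose from where the row before left it, along the tool's axes as they then stand; what a row does not reach is not made up. The controller multiplies each number of a shift by 40 mm and each number of a turn by 0.08 rad. A row lasts 1/10 s, in which the tool goes at most 50 mm and 8.59 degrees, less where a joint would pass 70% of its speed; a pose out of reach is approached as far as the arm can. A call with a number of a shift or a turn outside -1 to 1 is refused whole. A call with a gripper value outside its range is refused whole. The fingers move at their own pace and stop on an object; "squeeze" is the grip in N (left out, the last holds). Time passes only in rows, so rows that do not move let the fingers close. It gives the time, the measured TCP pose, the force, the opening and the grip force at its end, in the units of the state.
- state(): the state, without advancing time (a new reading comes with each control period).
- grab_frame(name): name is "side" or "top"; returns the picture (420x560x3 uint8, red, green, blue); there is no depth.
- calibration(name): a dict with "intrinsics" (3x3 intrinsics, pixels), "k1" (the pictures are not rectified: a ray, as slopes to the right and down, at radius r is drawn at 1 + k1 r^2 times it, then the intrinsics apply), "cam_to_world" (4x4, takes a point from camera to world coordinates). Camera axes: x right, y down, z forward; pixel columns grow to the right and rows downward; lengths in mm; the calibration is good to about 2 mm. A picture is of the moment at which its call begins. calibration takes no time and is no camera call.
- hand_in(): hands the job in; it is judged then, once.
The state is a dict: "t": time; "joints": joint angles; "qvel": joint speeds; "effort": joint torques, N m; "ee_pos": TCP position; "ee_rot": TCP orientation; "wrist_force": force on the tool from outside, world axes, zero at the start; "torque": the same for the moment, N m; "finger_gap": opening from 0.0 (shut) to 1.0 (fully open); "finger_force": force on a finger pad.
Only numpy, scipy, OpenCV 4.12 (cv2) and the standard library are available. Lean on these libraries where they do the work, as an engineer would, in place of code of your own. Each camera call takes 0.05 s, during which the arm holds its last target. There are 200 camera calls.

## Working session

There is one attempt and no reset: what is moved stays moved. The work goes in short steps, Python scripts to look and compute and a tool call to move; the robot and the scene stay as the last step left them, time stands still between calls to the robot, and variables do not carry over. Pictures are saved under pics/ and viewed, at most 10 in all, crops included, and the job is handed in when it is done.

Besides the shell and the picture viewer there is one more tool, called after ">>>" by a JSON object that holds its "api" and its "payload". step_arm: Moves the arm, as the interface text tells. Its arguments: {"type":"object","properties":{"travel":{"type":"array","items":{"type":"array","items":{"type":"number"}}},"rotation":{"type":"array","items":{"type":"array","items":{"type":"number"}}},"jaw":{"type":"array","items":{"type":"number"}},"squeeze":{"type":"number"}},"required":["travel","rotation","jaw"]}

```bash
mkdir -p pics; cat > h.py <<'E'
import numpy as np, cv2
from cell import *
def ray(n,u,v):
    c=calibration(n);K=np.array(c["intrinsics"]);T=np.array(c["cam_to_world"])
    d=np.array([(u-K[0,2])/K[0,0],(v-K[1,2])/K[1,1]]);s=d.copy()
    for _ in range(20): s=d/(1+c["k1"]*(s@s))
    return T[:3,3],T[:3,:3]@np.array([s[0],s[1],1.])
def onz(n,u,v,z):
    o,r=ray(n,u,v);return o+r*(z-o[2])/r[2]
def tri(u1,u2):
    a,r=ray("side",*u1);b,s=ray("top",*u2)
    k=np.linalg.lstsq(np.c_[r,-s],b-a,rcond=None)[0];p=a+r*k[0];q=b+s*k[1]
    return (p+q)/2,np.linalg.norm(p-q)
def proj(n,P):
    c=calibration(n);K=np.array(c["intrinsics"]);T=np.array(c["cam_to_world"])
    p=T[:3,:3].T@(np.array(P,float)-T[:3,3]);s=p[:2]/p[2];s=s*(1+c["k1"]*(s@s))
    return K[:2,:2]@s+K[:2,2]
def save(n,f): 
    im=grab_frame(n)[:,:,::-1].copy();cv2.imwrite(f,im);return im
E
python3 - <<'E'
from h import *
for n in("side","top"):
    save(n,f"pics/{n}0.png");c=calibration(n);print(n,np.round(np.array(c["cam_to_world"]),2).tolist(),np.array(c["intrinsics"]).tolist(),c["k1"])
s=state();print(s["ee_pos"],np.round(s["ee_rot"],3).tolist(),s["t"])
E
```

```text
side [[0.97, -0.16, 0.18, 263.01], [-0.24, -0.64, 0.73, -1220.43], [0.0, -0.75, -0.66, 1218.5], [0.0, 0.0, 0.0, 1.0]] [[537.3816358010181, 0.0, 268.71322064666134], [0.0, 537.3816358010181, 205.710902844804], [0.0, 0.0, 1.0]] -0.01790925208813341
top [[-0.29, -0.9, 0.33, 38.8], [-0.96, 0.27, -0.09, 149.91], [-0.0, -0.34, -0.94, 1567.52], [0.0, 0.0, 0.0, 1.0]] [[533.5242110788774, 0.0, 275.42678759285536], [0.0, 533.5242110788774, 211.01556113995193], [0.0, 0.0, 1.0]] -0.16373553298579913
[ 155.2111519  -578.99721203  255.52361727] [[0.966, 0.259, -0.0], [0.259, -0.966, 0.002], [0.0, -0.002, -1.0]] 0.1
```

View pics/side0.png

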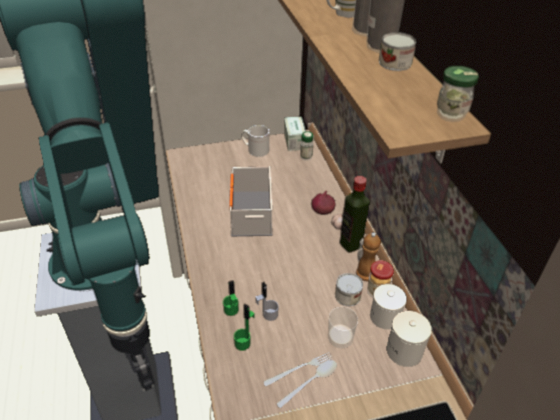

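View pics/top0.png

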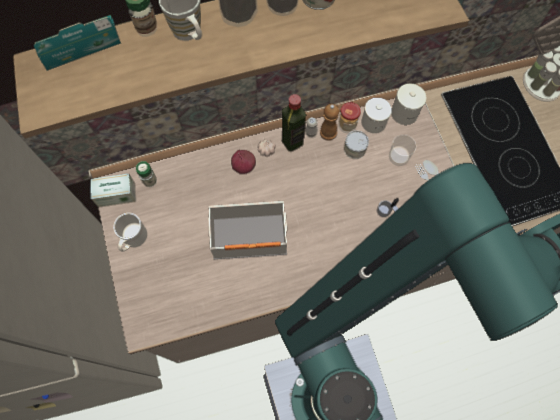

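Candidates in the side view: green dippers with cups at (231,305) and (242,340), and a steel one with its cup at (270,310), which in the top view is at (385,209). The steel one fits because it isn't green. I'll confirm it in an enlarged crop, which also shows the tub.

```bash
python3 - <<'E'
from h import *
s=cv2.imread("pics/side0.png");t=cv2.imread("pics/top0.png")
r=lambda im,x,y,w,h,k:cv2.resize(im[y:y+h,x:x+w],None,fx=k,fy=k,interpolation=cv2.INTER_CUBIC)
a=r(s,215,275,80,60,5);b=r(t,360,185,80,60,5);c=r(s,220,160,80,60,5)[:, :];d=r(t,205,200,100,75,4)
cv2.imwrite("pics/crop.png",np.vstack([np.hstack([a,b]),np.hstack([c,d])]))
E
```

```text
(no output)
```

View pics/crop.png

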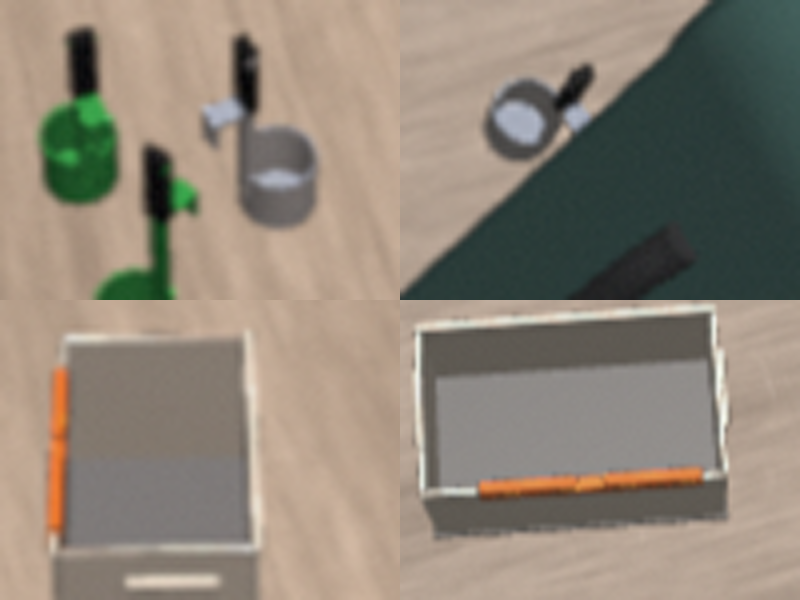

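The crop confirms the steel dipper: cup at side (271,306), grip top at side (264,282) and top (396,200), hook at side (259,297). The notch appears as a gap at side (231,188) and top (252,246). Next I'll triangulate.

```bash
python3 - <<'E'
from h import *
S=lambda X,Y,x0=215,y0=275,k=5:((X+.5)/k-.5+x0,(Y+.5)/k-.5+y0)
T=lambda X,Y:S(X-400,Y,360,185,5)
C=lambda X,Y:S(X,Y-300,220,160,5)
D=lambda X,Y:S(X-400,Y-300,205,200,4)
p=lambda n,x:print(n,np.round(x,1))
pr=lambda n,a,b:(lambda r:print(n,np.round(r[0],1),round(r[1],1)))(tri(a,b))
pr("griptop",S(246,38),T(581,74));pr("hook",S(223,111),T(577,117));pr("cuprim",S(281,152),T(525,108))
p("cup rim side z42",onz("side",*S(281,152),42));p("cup rim top z42",onz("top",*T(524,112),42))
p("griptop side147",onz("side",*S(246,38),147));p("griptop top147",onz("top",*T(581,74),147));p("hook side z100",onz("side",*S(223,111),100))
p("hook top z100",onz("top",*T(577,117),100))
for n,q in dict(FL=(425,493),FR=(722,475),BR=(714,312),BL=(418,325)).items(): p("top "+n,onz("top",*D(*q),112))
for n,q in dict(FL=(66,340),FR=(52,548),BR=(258,546),BL=(247,336)).items(): p("side "+n,onz("side",*C(*q),112))
for n,q in dict(L=(480,490),R=(702,475),N=(590,484)).items(): p("top strip "+n,onz("top",*D(*q),120))
for n,q in dict(L=(61,369),R=(56,531),N=(59,440)).items(): p("side strip "+n,onz("side",*C(*q),120))
# orange mask
for n in("side","top"):
    im=cv2.imread(f"pics/{n}0.png");h=cv2.cvtColor(im,cv2.COLOR_BGR2HSV);m=cv2.inRange(h,(3,150,120),(20,255,255));m[:150]=0;m[260:]=0;m[:,300:]=0
    y,x=np.nonzero(m);print(n,len(x),x.min(),x.max(),y.min(),y.max());p("minAreaRect",np.array([onz(n,*c,120) for c in cv2.boxPoints(cv2.minAreaRect(np.c_[x,y].astype(np.float32)))]))
E
```

```text
griptop [ 473.2 -334.4  148.7] 4.8
hook [ 461.3 -338.9   99.7] 0.9
cuprim [ 494.2 -329.2   41.9] 3.9
cup rim side z42 [ 496.2 -328.7   42. ]
cup rim top z42 [ 489.9 -327.7   42. ]
griptop side147 [ 476.  -332.2  147. ]
griptop top147 [ 471.2 -334.9  147. ]
hook side z100 [ 461.7 -339.1  100. ]
hook top z100 [ 460.7 -338.8  100. ]
top FL [494.3 211.3 112. ]
top FR [446.9   5.2 112. ]
top BR [567.2 -25.3 112. ]
top BL [619.4 184.8 112. ]
side FL [500.4 211.9 112. ]
side FR [451.    6.8 112. ]
side BR [574.9 -21.9 112. ]
side BL [620.4 186.9 112. ]
top strip L [482.8 173.  120. ]
top strip R [448.7  19.5 120. ]
top strip N [464.9  97.2 120. ]
side strip L [489.4 171.3 120. ]
side strip R [455.   12.8 120. ]
side strip N [473.8  99.  120. ]
side 87 230 233 174 205
minAreaRect [[451.1  17.8 120. ]
 [485.1 169.4 120. ]
 [493.7 166.6 120. ]
 [459.1  15.2 120. ]]
top 167 225 279 242 248
minAreaRect [[487.6 171.1 120. ]
 [453.9  21.5 120. ]
 [443.9  23.9 120. ]
 [477.5 173.1 120. ]]
```

>>> {"api": "step_arm", "payload": {"travel": [[0.93,-0.384,0],[0.93,-0.384,0],[0.93,-0.384,0],[0.93,-0.384,0],[0.93,-0.384,0],[0.93,-0.384,0],[0.93,-0.384,0],[0.93,-0.384,0],[0.93,-0.384,0],[0.93,-0.384,0],[0,0,0],[0,0,0]], "rotation": [[0,0,0],[0,0,0],[0,0,0],[0,0,0],[0,0,0],[0,0,0],[0,0,0],[0,0,0],[0,0,0],[0,0,0],[0,0,-0.7],[0,0,0]], "jaw": [50,50,50,50,50,50,50,50,50,50,50,50]}}

```text
t: 1.3
ee_pos: [475.5, -333.7, 255.8]
ee_rot: [[0.949, 0.315, -0.001], [0.315, -0.949, 0.001], [-0.001, -0.001, -1.0]]
wrist_force: [0.1, 0.7, 0.2]
finger_gap: 0.582
finger_force: 0.0
```

```bash
python3 - <<'E'
from h import *
s=save("side","pics/side1.png");t=save("top","pics/top1.png")
r=lambda im,x,y,w,h,k:cv2.resize(im[y:y+h,x:x+w],None,fx=k,fy=k,interpolation=cv2.INTER_CUBIC)
cv2.imwrite("pics/crop1.png",np.hstack([r(s,205,260,80,90,5),r(t,360,170,80,90,5)]))
q=state();print(q["t"],q["ee_pos"],np.round(q["ee_rot"],3).tolist(),q["wrist_force"],q["finger_gap"])
E
```

```text
1.4 [ 474.44089221 -334.82220473  255.92090402] [[0.95, 0.311, -0.001], [0.311, -0.95, 0.0], [-0.001, -0.001, -1.0]] [-1.01694366 -0.43737068  0.31359273] 0.5837723181987085
```

View pics/crop1.png

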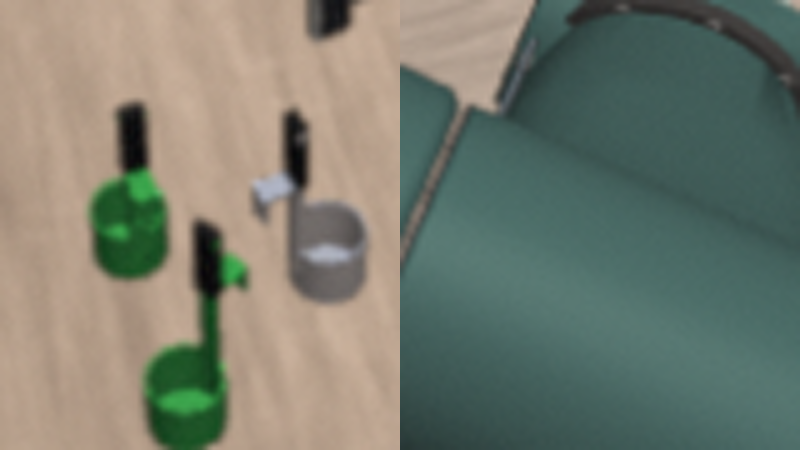

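The scene is unchanged and the gripper stands over the steel dipper's grip (side crop (295,115)). The green grips are more than 60 mm away, so I'm descending and gripping.

>>> {"api": "step_arm", "payload": {"travel": [[0,0,0.75],[0,0,0.75],[0,0,0.75],[0,0,0.5],[0,0,0.25],[0,0,0],[0,0,0],[0,0,0],[0,0,0],[0,0,0],[0,0,0],[0,0,0],[0,0,0]], "rotation": [[0,0,0],[0,0,0],[0,0,0],[0,0,0],[0,0,0],[0,0,0],[0,0,0],[0,0,0],[0,0,0],[0,0,0],[0,0,0],[0,0,0],[0,0,0]], "jaw": [50,50,50,50,50,50,35,25,14,8,8,8,8], "squeeze": 50}}

```text
t: 2.7
ee_pos: [475.7, -335.8, 137.6]
ee_rot: [[0.95, 0.313, 0.002], [0.313, -0.95, -0.002], [0.001, 0.003, -1.0]]
wrist_force: [-1.0, -1.1, 6.7]
finger_gap: 0.182
finger_force: 49.4
```

>>> {"api": "step_arm", "payload": {"travel": [[0,0,-0.25],[0,0,-0.75],[0,0,-0.75],[0,0,-0.75],[0,0,-0.75],[0,0,-0.5],[0,0,0],[0,0,0]], "rotation": [[0,0,0],[0,0,0],[0,0,0],[0,0,0],[0,0,0],[0,0,0],[0,0,0],[0,0,0]], "jaw": [8,8,8,8,8,8,8,8]}}

```text
t: 3.5
ee_pos: [474.6, -334.4, 286.1]
ee_rot: [[0.95, 0.313, -0.0], [0.313, -0.95, 0.0], [-0.0, -0.0, -1.0]]
wrist_force: [-0.6, -0.4, -1.3]
finger_gap: 0.176
finger_force: 48.9
```

```bash
python3 - <<'E'
from h import *
s=save("side","pics/side2.png")
q=state();p=q["ee_pos"];R=np.array(q["ee_rot"]);print(q["t"],p,np.round(R,3).tolist(),q["wrist_force"],q["finger_gap"])
# expected: dipper origin = tcp + R*(20,0,6+129)
o=p+R@[20,0,135]
for n,d in dict(hook=(-31,0,97),cupc=(0,0,42),cupb=(0,0,0),griptop=(-20,0,147),hooktip=(-41,0,78)).items(): print(n,np.round(proj("side",o+R@np.array([d[0],-d[1],-d[2]])),1))
P=proj("side",o-R@[0,0,70]).astype(int);x,y=P[0]-40,P[1]-35;print(x,y)
cv2.imwrite("pics/crop2.png",cv2.resize(s[y:y+70,x:x+80],None,fx=8,fy=8,interpolation=cv2.INTER_CUBIC))
E
```

```text
3.55 [ 474.12112733 -334.10224327  285.09780442] [[0.95, 0.312, -0.002], [0.312, -0.95, 0.002], [-0.001, -0.002, -1.0]] [-0.31431276  0.71950564 -1.37174291] 0.17658641607601205
hook [259.3 258.1]
cupc [269.8 268.1]
cupb [269.7 278.9]
griptop [263.1 242.1]
hooktip [255.9 264.9]
229 225
```

View pics/crop2.png

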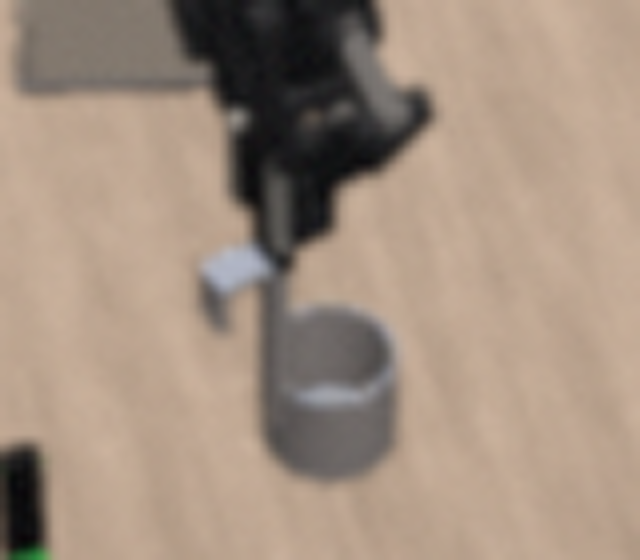

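>>> {"api": "step_arm", "payload": {"travel": [[0.326,-0.902,0],[0.326,-0.902,0],[0.326,-0.902,0],[0.326,-0.902,0],[0.326,-0.902,0],[0.326,-0.902,0],[0.326,-0.902,0],[0.326,-0.902,0],[0.326,-0.902,0],[0.326,-0.902,0],[0.326,-0.902,0],[0.326,-0.902,0],[0,0,0],[0,0,0],[0,0,0],[0,0,0],[0,0,0],[0,0,0],[0,0,0],[0,0,0]], "rotation": [[0,0,0],[0,0,0],[0,0,0],[0,0,0],[0,0,0],[0,0,0],[0,0,0],[0,0,0],[0,0,0],[0,0,0],[0,0,0],[0,0,0],[0,0,0.97],[0,0,0.97],[0,0,0.97],[0,0,0.97],[0,0,0.97],[0,0,0.97],[0,0,0.97],[0,0,0]], "jaw": [8,8,8,8,8,8,8,8,8,8,8,8,8,8,8,8,8,8,8,8]}}

```text
t: 5.55
ee_pos: [487.0, 125.2, 284.5]
ee_rot: [[0.975, -0.224, -0.004], [-0.224, -0.975, -0.0], [-0.004, 0.001, -1.0]]
wrist_force: [0.2, 0.7, -0.9]
finger_gap: 0.179
finger_force: 49.3
```

```bash
cat > look.py <<'E'
from h import *
import sys
k=sys.argv[1];out=[]
q=state();p=np.array(q["ee_pos"]);R=np.array(q["ee_rot"]);print(q["t"],np.round(p,1),np.round(R,3).tolist(),np.round(q["wrist_force"],1),q["finger_gap"])
o=p+R@[20,0,135];print("hook",np.round(o+R@[-31,0,-95],1))
for n,w,h,c in (("side",60,75,(480,120,150)),("top",60,75,(480,120,150))):
    im=save(n,f"pics/{n}{k}.png");x,y=(proj(n,c)-[w/2,h/2]).astype(int)
    a=6.5;print(n,"crop",x,y)
    for m,d in dict(hook=(-31,0,97),tip=(-41,0,78),cuprim=(0,0,42),cupb=(0,0,0)).items(): print(m,np.round((proj(n,o+R@np.array([d[0],0,-d[2]]))-[x,y])*a,0),end=" ")
    print(); out.append(cv2.resize(im[y:y+h,x:x+w],None,fx=a,fy=a,interpolation=cv2.INTER_CUBIC))
cv2.imwrite(f"pics/crop{k}.png",np.hstack(out))
E
python3 look.py 3
```

```text
5.55 [487.  125.2 284.5] [[0.975, -0.224, -0.004], [-0.224, -0.975, -0.0], [-0.004, 0.001, -1.0]] [ 0.2  0.7 -0.9] 0.17879193021103626
hook [476.1 127.6 244.6]
side crop 201 138
hook [179.  79.] tip [160. 112.] cuprim [248. 171.] cupb [251. 239.] 
top crop 212 202
hook [166. 190.] tip [170. 228.] cuprim [173. 160.] cupb [179. 191.]
```

View pics/crop3.png

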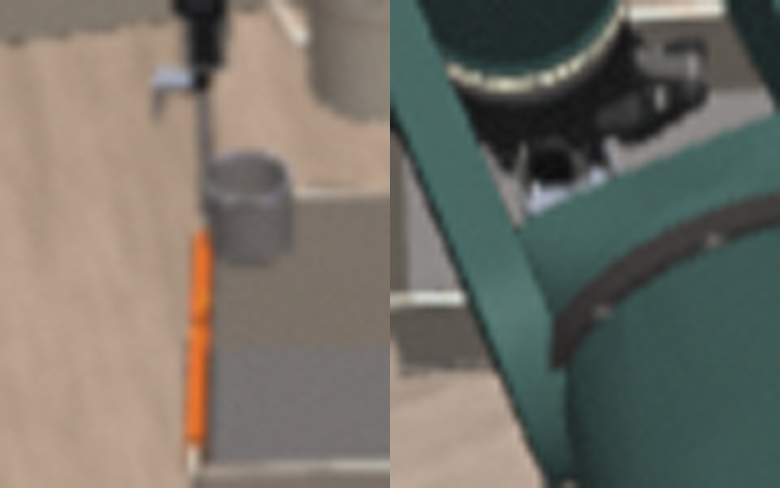

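The dipper hangs straight, with its hook at crop (174,78) as predicted, and the strip runs from (202,235) to (195,445). I'm lowering until the prong tip is just above the rim, then comparing again.

>>> {"api": "step_arm", "payload": {"travel": [[0,0,0.5],[0,0,0.7],[0,0,0.7],[0,0,0.4],[0,0,0.2],[0,0,0],[0,0,0]], "rotation": [[0,0,0],[0,0,0],[0,0,0],[0,0,0],[0,0,0],[0,0,0],[0,0,0]], "jaw": [8,8,8,8,8,8,8]}}

```text
t: 6.35
ee_pos: [488.1, 125.4, 186.6]
ee_rot: [[0.975, -0.223, -0.001], [-0.223, -0.975, 0.0], [-0.001, -0.0, -1.0]]
wrist_force: [-0.4, -0.2, -1.0]
finger_gap: 0.181
finger_force: 49.2
```

```bash
python3 look.py 4; python3 - <<'E'
from h import *
T=np.array([.975,-.224]);U=np.array([.224,.975])
for n in("side","top"):
    im=cv2.imread(f"pics/{n}0.png");h=cv2.cvtColor(im,cv2.COLOR_BGR2HSV);m=cv2.inRange(h,(3,130,100),(20,255,255));m[:150]=0;m[260:]=0;m[:,300:]=0
    y,x=np.nonzero(m);P=np.array([onz(n,a,b,117)[:2] for a,b in zip(x,y)]);v=P@T;s=P@U;print(n,v.mean(),v.min(),v.max(),s.min(),s.max(),np.polyfit(s,v,1)[0])
p=np.array(state()["ee_pos"]);print("tcp v,s",p[:2]@T,p[:2]@U, "hook v",p[:2]@T-11)
E
```

```text
6.35 [488.1 125.4 186.6] [[0.975, -0.223, -0.001], [-0.223, -0.975, 0.0], [-0.001, -0.0, -1.0]] [-0.4 -0.2 -1. ] 0.1811555745056487
hook [477.4 127.8 146.7]
side crop 201 138
hook [191. 241.] tip [173. 271.] cuprim [257. 326.] cupb [260. 389.] 
top crop 212 202
hook [181. 258.] tip [185. 292.] cuprim [186. 227.] cupb [192. 254.] 
side 439.38166173967835 433.5344695370359 444.3117828225071 116.87570259512998 277.31002700239526 -0.012126604224295581
top 433.5712338781684 427.784930787854 439.34174564014626 120.16146694041942 276.097947455129 -0.006339606386353808
tcp v,s 447.98969785128696 231.66130347523952 hook v 436.98969785128696
```

View pics/crop4.png

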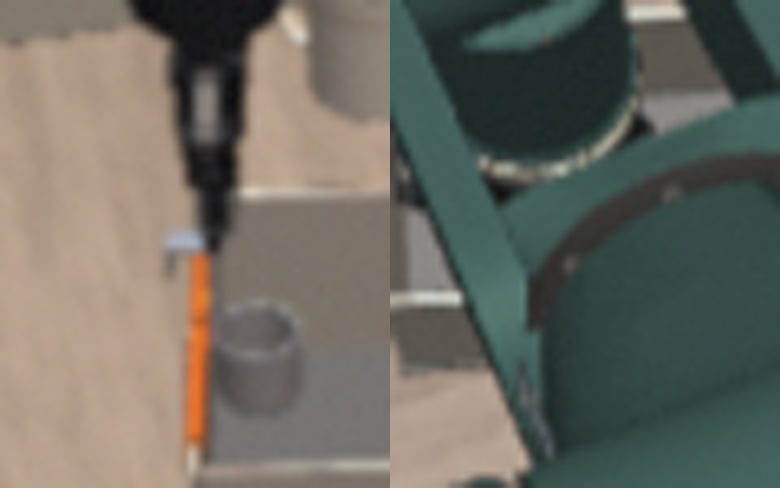

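The side view shows the hook a little to the left (outside) of the strip: bridge at crop (165–205,241), prong at (170,268), strip centre at (200,280). I'll measure that offset from the row profiles.

```bash
python3 - <<'E'
from h import *
im=cv2.imread("pics/side4.png").astype(int)
for y in (174,175,176,177,178,179,180,181,182,184): print(y,[tuple(im[y,x]) if 0 else f"{im[y,x,2]-im[y,x,0]}/{im[y,x].sum()//3}" for x in range(223,240)])
q=state();p=np.array(q["ee_pos"]);R=np.array(q["ee_rot"]);o=p+R@[20,0,135]
for d in [(-43,86),(-39,86),(-43,97),(-23,97),(-17,97)]: print(d,proj("side",o+R@np.array([d[0],0,-d[1]])))
for y in(170,178,182,186,195):
  x=np.arange(226,238);w=np.clip(im[y,x,2]-im[y,x,0]-60,0,None);c=(w*x).sum()/w.sum();P=onz("side",c,y,117);print(y,c,P[:2]@[.975,-.224],P[:2]@[.224,.975])
E
```

```text
174 ['43/156', '41/151', '36/151', '17/158', '-4/169', '-13/174', '-14/174', '-15/169', '-12/143', '-6/89', '-1/46', '5/45', '10/76', '14/98', '18/109', '19/113', '20/114']
175 ['42/156', '42/153', '34/153', '10/162', '-11/172', '-18/175', '-18/175', '-19/176', '-17/160', '-11/102', '-3/43', '8/47', '15/89', '19/109', '19/114', '21/113', '21/113']
176 ['41/155', '41/153', '37/148', '17/141', '-1/137', '-2/143', '-1/145', '5/145', '15/139', '20/101', '11/57', '9/63', '17/98', '19/111', '19/114', '19/112', '19/114']
177 ['43/156', '42/154', '39/147', '27/126', '16/113', '24/129', '34/137', '65/129', '106/128', '94/106', '39/86', '11/87', '15/104', '20/113', '20/114', '19/112', '19/113']
178 ['42/156', '42/155', '41/148', '30/125', '20/112', '31/136', '46/144', '94/131', '155/125', '134/116', '53/101', '14/96', '15/108', '18/114', '19/113', '19/112', '20/115']
179 ['41/156', '41/153', '40/146', '29/124', '22/118', '34/139', '46/147', '97/133', '162/126', '140/117', '58/104', '14/99', '16/107', '20/113', '20/111', '20/111', '20/114']
180 ['41/157', '41/156', '40/148', '32/131', '28/127',
[... 468 characters left out ...]
0/114']
184 ['42/161', '42/161', '42/159', '42/154', '42/150', '40/148', '55/148', '120/138', '175/133', '155/129', '67/114', '16/100', '14/109', '17/117', '15/120', '11/121', '10/127']
(-43, 86) [226.86104728 177.62225836]
(-39, 86) [228.10147449 177.6089299 ]
(-43, 97) [226.6944242  174.93982468]
(-23, 97) [232.92191676 174.87341682]
(-17, 97) [234.78978476 174.85352782]
170 nan nan nan
178 231.19704433497537 437.2900305241733 255.98693484937127
182 231.23790322580646 438.10493168065176 235.05114314558955
186 231.09865470852017 438.32345625249934 214.4935810975848
195 230.8231046931408 438.9200590732748 169.53511032434457<stdin>:7: RuntimeWarning: invalid value encountered in scalar divide
```

>>> {"api": "step_arm", "payload": {"travel": [[0.07,0,0],[0,0,0],[0,0,0.05],[0,0,0.05],[0,0,0.05],[0,0,0.05],[0,0,0.05],[0,0,0.05],[0,0,0.05],[0,0,0.05],[0,0,0]], "rotation": [[0,0,0],[0,0,0],[0,0,0],[0,0,0],[0,0,0],[0,0,0],[0,0,0],[0,0,0],[0,0,0],[0,0,0],[0,0,0]], "jaw": [8,8,8,8,8,8,8,8,8,8,8]}}

```text
t: 7.55
ee_pos: [490.8, 124.6, 170.0]
ee_rot: [[0.975, -0.224, -0.001], [-0.224, -0.975, 0.0], [-0.001, 0.0, -1.0]]
wrist_force: [-0.5, 0.2, -1.4]
finger_gap: 0.178
finger_force: 49.3
```

The prong has passed below the rim with no force. I'm going down gently to contact.

>>> {"api": "step_arm", "payload": {"travel": [[0,0,0.05],[0,0,0.05],[0,0,0.05],[0,0,0.025],[0,0,0.025],[0,0,0]], "rotation": [[0,0,0],[0,0,0],[0,0,0],[0,0,0],[0,0,0],[0,0,0]], "jaw": [8,8,8,8,8,8]}}

```text
t: 8.15
ee_pos: [490.9, 124.7, 162.5]
ee_rot: [[0.975, -0.223, -0.0], [-0.223, -0.975, 0.0], [-0.0, -0.0, -1.0]]
wrist_force: [-0.2, 0.8, 0.7]
finger_gap: 0.178
finger_force: 49.8
```

```bash
python3 look.py 5
```

```text
8.15 [490.9 124.7 162.5] [[0.975, -0.223, -0.0], [-0.223, -0.975, 0.0], [-0.0, -0.0, -1.0]] [-0.2  0.8  0.7] 0.17820090322026413
hook [480.2 127.1 122.5]
side crop 201 138
hook [199. 279.] tip [181. 308.] cuprim [264. 362.] cupb [267. 424.] 
top crop 212 202
hook [185. 267.] tip [188. 301.] cuprim [190. 236.] cupb [195. 263.]
```

View pics/crop5.png

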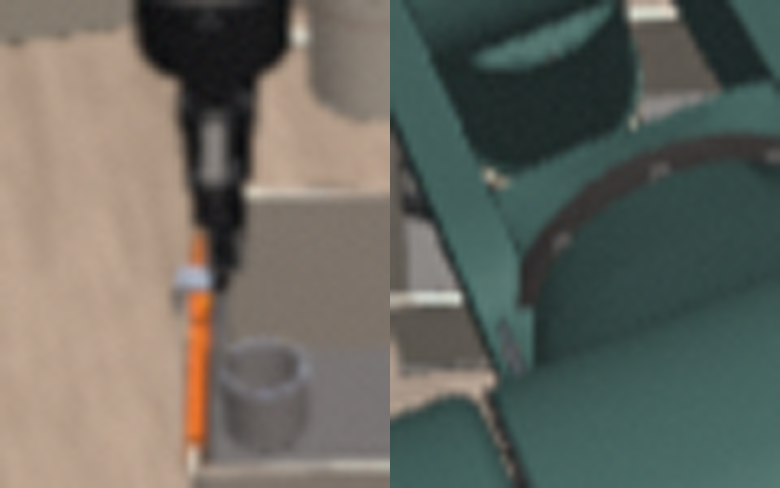

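>>> {"api": "step_arm", "payload": {"travel": [[0,0,0.02],[0,0,0],[0,0,0.02],[0,0,0]], "rotation": [[0,0,0],[0,0,0],[0,0,0],[0,0,0]], "jaw": [8,8,8,8]}}

```text
t: 8.65
ee_pos: [491.2, 124.7, 162.1]
ee_rot: [[0.975, -0.223, 0.001], [-0.223, -0.975, 0.0], [0.001, -0.0, -1.0]]
wrist_force: [-3.6, -1.8, 14.6]
finger_gap: 0.174
finger_force: 51.3
```

Contact comes at TCP z ≈ 162. I'm easing off to about 4 N and sliding toward the notch.

>>> {"api": "step_arm", "payload": {"travel": [[0,0,-0.03],[0,0.05,0],[0,0.075,0],[0,0.075,0],[0,0.075,0],[0,0.075,0],[0,0.05,0],[0,0,0]], "rotation": [[0,0,0],[0,0,0],[0,0,0],[0,0,0],[0,0,0],[0,0,0],[0,0,0],[0,0,0]], "jaw": [8,8,8,8,8,8,8,8]}}

```text
t: 9.45
ee_pos: [488.2, 108.8, 162.4]
ee_rot: [[0.975, -0.224, 0.002], [-0.224, -0.975, 0.0], [0.002, -0.001, -1.0]]
wrist_force: [-0.2, 1.2, 6.2]
finger_gap: 0.178
finger_force: 50.3
```

>>> {"api": "step_arm", "payload": {"travel": [[0,0.05,0],[0,0.05,0],[0,0.05,0],[0,0.05,0],[0,0,0]], "rotation": [[0,0,0],[0,0,0],[0,0,0],[0,0,0],[0,0,0]], "jaw": [8,8,8,8,8]}}

```text
t: 9.95
ee_pos: [486.0, 100.7, 162.2]
ee_rot: [[0.975, -0.223, 0.001], [-0.223, -0.975, -0.0], [0.001, 0.0, -1.0]]
wrist_force: [0.6, 0.8, 5.0]
finger_gap: 0.175
finger_force: 50.2
```

>>> {"api": "step_arm", "payload": {"travel": [[0,0.05,0],[0,0.05,0],[0,0,0]], "rotation": [[0,0,0],[0,0,0],[0,0,0]], "jaw": [8,8,8]}}

```text
t: 10.25
ee_pos: [483.9, 96.5, 161.4]
ee_rot: [[0.975, -0.223, -0.002], [-0.223, -0.975, -0.001], [-0.001, 0.002, -1.0]]
wrist_force: [1.2, -2.3, -0.7]
finger_gap: 0.177
finger_force: 49.5
```

The load has vanished, so the notch has begun. I'll go 4 mm further and then lower with feel.

>>> {"api": "step_arm", "payload": {"travel": [[0,0.05,0],[0,0.05,0],[0,0,0.025],[0,0,0.025],[0,0,0]], "rotation": [[0,0,0],[0,0,0],[0,0,0],[0,0,0],[0,0,0]], "jaw": [8,8,8,8,8]}}

```text
t: 10.75
ee_pos: [483.6, 93.5, 159.7]
ee_rot: [[0.975, -0.223, -0.001], [-0.223, -0.975, 0.0], [-0.001, 0.0, -1.0]]
wrist_force: [0.2, 0.6, -1.5]
finger_gap: 0.181
finger_force: 49.4
```

>>> {"api": "step_arm", "payload": {"travel": [[0,0,0.025],[0,0,0.025],[0,0,0]], "rotation": [[0,0,0],[0,0,0],[0,0,0]], "jaw": [8,8,8]}}

```text
t: 11.05
ee_pos: [483.7, 93.5, 157.8]
ee_rot: [[0.975, -0.223, -0.0], [-0.223, -0.975, 0.0], [-0.0, -0.0, -1.0]]
wrist_force: [0.1, 0.3, -0.6]
finger_gap: 0.178
finger_force: 49.4
```

>>> {"api": "step_arm", "payload": {"travel": [[0,0,0.025],[0,0,0.025],[0,0,0]], "rotation": [[0,0,0],[0,0,0],[0,0,0]], "jaw": [8,8,8]}}

```text
t: 11.35
ee_pos: [483.7, 93.5, 155.8]
ee_rot: [[0.975, -0.223, -0.0], [-0.223, -0.975, 0.0], [-0.0, -0.0, -1.0]]
wrist_force: [-0.4, -0.4, -1.4]
finger_gap: 0.179
finger_force: 49.4
```

>>> {"api": "step_arm", "payload": {"travel": [[0,0,0.015],[0,0,0.015],[0,0,0]], "rotation": [[0,0,0],[0,0,0],[0,0,0]], "jaw": [8,8,8]}}

```text
t: 11.65
ee_pos: [483.9, 93.5, 155.5]
ee_rot: [[0.975, -0.223, 0.0], [-0.223, -0.975, 0.0], [0.0, -0.0, -1.0]]
wrist_force: [-2.3, -1.2, 6.8]
finger_gap: 0.176
finger_force: 50.5
```

```bash
python3 look.py 6
```

```text
11.65 [483.9  93.5 155.5] [[0.975, -0.223, 0.0], [-0.223, -0.975, 0.0], [0.0, -0.0, -1.0]] [-2.3 -1.2  6.8] 0.175750869126642
hook [473.2  95.9 115.5]
side crop 201 138
hook [198. 330.] tip [179. 360.] cuprim [264. 414.] cupb [266. 476.] 
top crop 212 202
hook [259. 267.] tip [262. 301.] cuprim [261. 236.] cupb [265. 263.]
```

View pics/crop6.png

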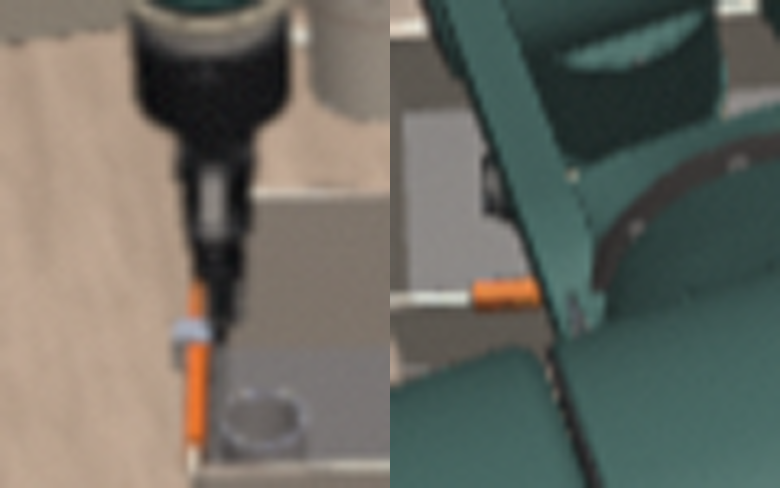

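The drop is about 6.8 mm onto a firm floor, so the hook is fully in the notch (crop (193,330)). I'm easing the press and releasing.

>>> {"api": "step_arm", "payload": {"travel": [[0,0,-0.02],[0,0,0],[0,0,0],[0,0,0],[0,0,0],[0,0,0],[0,0,0],[0,0,0],[0,0,0]], "rotation": [[0,0,0],[0,0,0],[0,0,0],[0,0,0],[0,0,0],[0,0,0],[0,0,0],[0,0,0],[0,0,0]], "jaw": [8,8,17,18,19,22,26,32,40], "squeeze": 20}}

```text
t: 12.65
ee_pos: [483.8, 93.5, 155.5]
ee_rot: [[0.975, -0.223, -0.0], [-0.223, -0.975, 0.0], [-0.0, -0.0, -1.0]]
wrist_force: [-0.0, 0.6, 0.3]
finger_gap: 0.471
finger_force: 0.0
```

>>> {"api": "step_arm", "payload": {"travel": [[0,0,0],[0,0,0],[0,0,-0.2],[0,0,-0.4],[0,0,-0.7],[0,0,-0.9],[0,0,-0.9],[0,0,-0.9],[0,0,-0.9],[0.8,0,0],[0.8,0,0],[0.8,0,0],[0,0,0],[0,0,0]], "rotation": [[0,0,0],[0,0,0],[0,0,0],[0,0,0],[0,0,0],[0,0,0],[0,0,0],[0,0,0],[0,0,0],[0,0,0],[0,0,0],[0,0,0],[0,0,0],[0,0,0]], "jaw": [45,45,45,45,45,45,45,45,45,45,45,45,45,45]}}

```text
t: 14.05
ee_pos: [577.3, 71.9, 351.5]
ee_rot: [[0.975, -0.224, -0.001], [-0.224, -0.975, 0.0], [-0.001, 0.0, -1.0]]
wrist_force: [0.4, 0.6, -0.0]
finger_gap: 0.529
finger_force: 0.0
```

```bash
python3 look.py 7
```

```text
14.05 [577.3  71.9 351.5] [[0.975, -0.224, -0.001], [-0.224, -0.975, 0.0], [-0.001, 0.0, -1.0]] [ 0.4  0.6 -0. ] 0.5292117545982764
hook [566.5  74.3 311.5]
side crop 201 138
hook [389.  -2.] tip [368.  33.] cuprim [456.  96.] cupb [456. 168.] 
top crop 212 202
hook [ 225. -110.] tip [229. -68.] cuprim [ 229. -127.] cupb [234. -88.]
```

View pics/crop7.png

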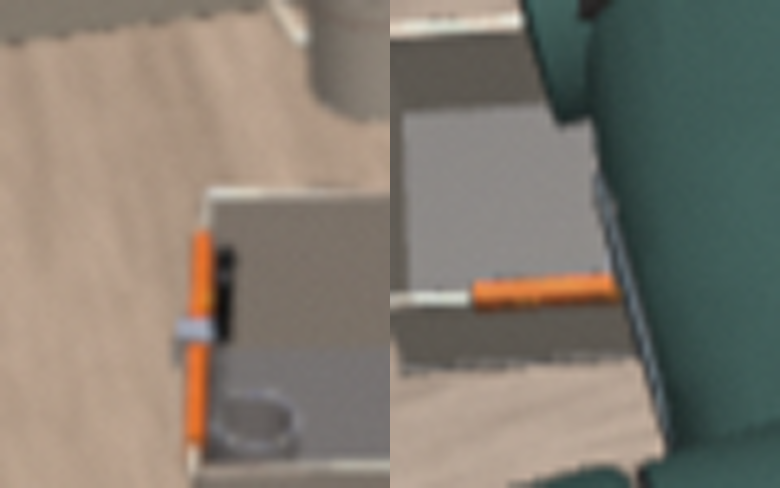

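The dipper hangs by itself: bridge in the notch at crop (195,329), grip near vertical from (226,250) to (222,335), cup inside the tub at (255,420), gripper clear.

```bash
python3 -c "
from cell import *
print(hand_in())"
```

```text
the job is handed in; nothing more can be done
None
```

The steel dipper hangs by itself in the rest notch with its cup inside the tub and its handle near vertical. The job was handed in at about 14 s. The most force I read on the hook was about 15 N, and the mug, glass and tin were not touched.

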